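# Drive the blue mandrel into the taper socket

### The arm

A 6-joint arm with a two-finger parallel gripper is mounted at the origin on a cart in front of the work surface, level with it; the furniture and walls round the work are solid. World frame = base frame: x ahead of the robot, y to its left, z up, the work surface at z = 0. Lengths are in m, angles in rad, forces in N, time in s.
With the tool pointing down it reaches from about 0.425 to 0.95 m from the base axis. Payload 3.5 kg.
Tool frame: the origin (TCP) lies on the centre line of the jaws, within the pads' length; the fingertips stand 14 mm ahead of it and the grasp point (between the pads) lies 5 mm behind it (tips_ahead is the distance from the TCP to the fingertips, in m); y points along the fingers, z is the direction in which the jaws open and shut, and the axes are right-handed (so a half turn about y gives the same grasp; the last joint's range is limited). The gripper opens to 85 mm and grips with 20 to 120 N. Pads are 22 mm wide; open, the fingers measure 114 mm over their backs; the gripper's body (76 mm by 85 mm) begins 54 mm behind the grasp point. The pads swing forward as they close: fully open they stand 13 mm farther back than shut.
Start: joints at [-1.342, 0.286, 1.577, -0, 1.279, -0.15], TCP at [0.25, -0.627, 0.245] pointing down, gripper open.
Joint ranges: [-2.77, 2.77], [-0.9, 2.22], [0.21, 2.48], [-1.53, 4.67], [0.24, 2.81], [-2.84, 2.84]. Speed limits (rad/s): [2.79, 2.79, 3.14, 3.14, 3.14, 3.14].

### API

Orientations are given as a unit quaternion [x, y, z, w].
In Python, from plant import get_state, read_camera, sign_off, tips_ahead gives the robot as it stands.
- The arm moves only by the tool send_rows, never from a script. Its argument "plan" is a list of rows, each a list of 2 entries, a list of its own where there are three numbers: the shift along the tool's x, y, z in units of 12 cm (1.0 is 12 cm), then the turn, a rotation vector about the tool's x, y, z in units of 360 degrees (1.0 is 360 degrees). In form: [[[tx, ty, tz], [rx, ry, rz]], ...]. A call has 1 to 12 rows; each row shifts and turns the commanded pose from where the row before left it, along the tool's axes as they then stand; what a row does not reach is not made up. A row lasts 1/10 s, in which the tool goes at most 50 mm and 8.59 degrees, less where a joint would pass 70% of its speed; a pose out of reach is approached as far as the arm can. A call with a number of a shift or a turn outside -1 to 1 is refused whole. A call with a gripper value outside its range is refused whole. "gripper" is the closure, from 0 (fully open) to 1 (shut), set as the call begins (left out, the last holds). The fingers move at their own pace and stop on an object; "grip_force" is the grip in N (left out, the last holds). Time passes only in rows, so rows that do not move let the fingers close. It gives the time, the measured TCP pose, the force and the opening at its end, in the units of the state.
- get_state(): the state, without advancing time (a new reading comes with each control period).
- read_camera(name): name is "scene" or "side" or "wrist"; returns a dict with "img" (384x512x3 uint8, blue, green, red), "fx", "fy", "cx", "cy" (pixels), "world_from_camera" (4x4, takes a point from camera to world coordinates); the wrist camera has in their place "mount" (4x4, takes a point from camera to tool coordinates, whose origin is the TCP and whose axes are the tool frame's). Camera axes: x right, y down, z forward; pixel columns grow to the right and rows downward; lengths in m; the calibration is good to about 2 mm. A picture is of the moment at which its call begins: read the wrist's pose just before it. There is no depth.
- sign_off(): hands the job in, once; it reports no verdict.
The state is a dict: "time": time; "qpos": joint angles; "dq": joint speeds; "joint_efforts": joint torques, N m; "eef_pos": TCP position; "tcp_rot": TCP orientation; "contact_force": force on the tool from outside, world axes, zero at the start; "wrist_torque": the same for the moment, N m; "opening": opening from 0.0 (shut) to 1.0 (fully open).
Only numpy, scipy, OpenCV 4.12 (cv2) and the standard library are available. Lean on these libraries where they do the work, as an engineer would, in place of code of your own. Each camera call takes 0.05 s, during which the arm holds its last target. There are 200 camera calls.

### The job

Take the blue-collared mandrel out of the wooden stand, set its tapered shank upright into the round taper socket and let go of it; it will then stand a little proud. Then tap or press it down on its top with the shut fingers until it is locked fully home, with no gap left between collar and socket. Leave the red-collared mandrel in the stand.

Things in the scene. Friction and masses are not known exactly. Their poses are not given: they have to be found in the camera images.
- blue_mandrel_grip (a point): Mandrel to use: steel, upright, 103 mm tall, 0.18 kg. Upwards: tapered shank 45 mm long (13.4 mm across at the tip, 26 at its top), blue collar 48 mm across, 8 thick, grip cylinder 28 mm across, 50 high, flat top. This point: middle of the grip cylinder, on the axis, 25 mm below the top, 25 above the collar's upper side, 33 above its underside, 78 above the tip; z up along the axis.
- red_mandrel_grip (a point): The same point of the other mandrel, which is alike but has a red collar; it is in the other bore of the stand and stays there.
- stand: Fixed wooden stand, 62 x 150 x 56 mm, origin at the centre of its underside, y along its length. Two upright bores, 31 mm wide, at y = -45 and +45 mm; a mandrel hangs by its collar in each, which is in which varies.
- socket_mouth (a point): Mouth centre of the fixed taper socket, 64 mm above the bench, z up: metal barrel 68 mm across, mouth 38 wide, six sprung brass jaws in it lead the tip into the taper. Let go, the mandrel stands with its collar's underside 8 to 12 mm above the rim; a push or tap of about 10 to 20 N drives it down to the rim, where it stays: grip point then 33 mm, top 58 mm above the mouth.
There are look-alikes about, which are no part of the job. What is shaped like the part that bears blue_mandrel_grip but yellow is not meant.

How it is judged:
On the way, in this order (a step that is already met when the one before it is completed fails the run):
1. the blue mandrel stands upright in the socket, not yet home, and the fingers have let go (horizontal distance between blue_mandrel_grip and socket_mouth below 0.01 m and z of blue_mandrel_grip in the frame of socket_mouth between 0.037 and 0.055 m and angle between blue_mandrel_grip's own z axis and vertical below 0.17 rad and contact force between the fingers and anything else below 0.1 N), for 0.2 s.
2. the blue mandrel has been driven home, its collar on the socket's rim (horizontal distance between blue_mandrel_grip and socket_mouth below 0.01 m and z of blue_mandrel_grip in the frame of socket_mouth below 0.0365 m), for 0.1 s.
At the end, for the whole second after the job is handed in: The blue mandrel is upright (within 10 degrees) in the socket, on its axis within 10 mm, its collar down on the rim within 3.5 mm; the red mandrel is within 25 mm of where it was in the stand (all of step 2 and z of blue_mandrel_grip in the frame of socket_mouth above 0.025 m and angle between blue_mandrel_grip's own z axis and vertical below 0.17 rad and distance of red_mandrel_grip from where it was at the start of the episode below 0.025 m); the robot touches nothing.
It fails at once if the red mandrel is taken out of the stand (distance of red_mandrel_grip from where it was at the start of the episode above 0.04 m).
It also fails if it takes over 51 s, if anything falls off the work surface, if the arm or the gripper's body presses on something with over 40 N, if the wrist force passes 120 N, or if a joint passes its speed limit or range.

## Working session

There is one attempt and no reset: what is moved stays moved. The work goes in short steps, Python scripts to look and compute and a tool call to move; the robot and the scene stay as the last step left them, time stands still between calls to the robot, and variables do not carry over. Pictures are saved under pics/ and viewed, about 8 in all and at most 12, crops included, and the job is handed in when it is done.

Besides the shell and the picture viewer there is one more tool, called after "Emit:" as name(argument=value, ...) on one line, values as JSON. send_rows: Moves the arm, as the interface text tells. Its arguments: {"type":"object","properties":{"plan":{"type":"array"},"gripper":{"type":"number"},"grip_force":{"type":"number"}},"required":["plan"]}

```bash
mkdir -p pics; ls; python3 - <<'E'
from plant import *
import cv2,numpy as np
s=get_state();print({k:np.round(v,4).tolist() for k,v in s.items()}, tips_ahead)
for n in("scene","side"):
    c=read_camera(n);cv2.imwrite(f"pics/{n}0.png",c["img"]);np.savez(f"{n}0.npz",**c)
    print(n,c["fx"],c["fy"],c["cx"],c["cy"],np.round(c["world_from_camera"],3).tolist())
E
```

```text
pics
{'time': 0.0, 'qpos': [-1.342, 0.2872, 1.5782, 0.0, 1.2786, -0.15], 'dq': [-0.0007, -0.0002, 0.0002, 0.0011, -0.0007, 0.0], 'joint_efforts': [-0.0006, -40.5979, -29.2628, -0.0001, 0.0057, -0.0], 'eef_pos': [0.2495, -0.6265, 0.2439], 'tcp_rot': [-0.1332, 0.6953, -0.6936, 0.1331], 'contact_force': [0.1507, -0.69, 0.5236], 'wrist_torque': [-0.0355, -0.0336, -0.0224], 'opening': 1.0024} 0.014
scene 420.0424427905196 420.0424427905196 254.74238074731878 186.93586841933342 [[-0.792, -0.243, 0.56, 0.003], [-0.611, 0.332, -0.719, 0.506], [-0.011, -0.912, -0.411, 0.424], [0.0, 0.0, 0.0, 1.0]]
side 457.2305416551992 457.2305416551992 256.61858063352537 187.505489206521 [[0.803, -0.313, 0.506, -0.04], [-0.595, -0.397, 0.699, -0.853], [-0.018, -0.863, -0.505, 0.597], [0.0, 0.0, 0.0, 1.0]]
```

View pics/scene0.png

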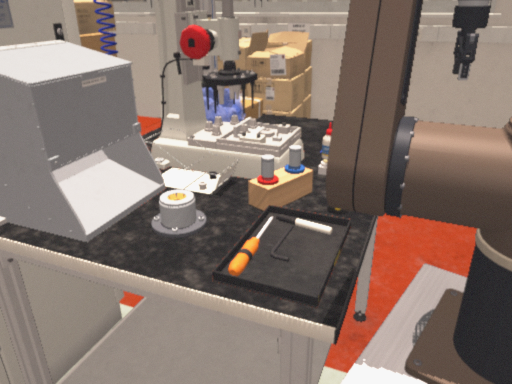

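View pics/side0.png

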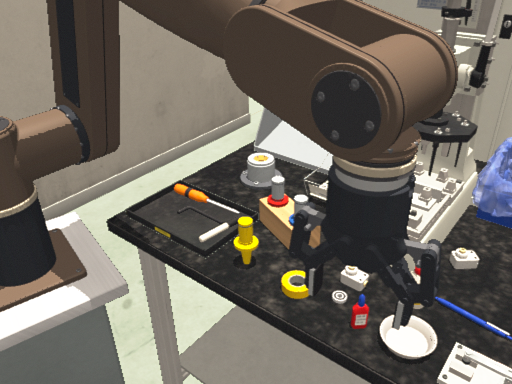

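Scene view: red mandrel at (268,170) and blue at (295,158) in the stand, socket at (178,207). Side view: blue partly hidden by a finger at (300,210), socket at (261,165), and a yellow look-alike at (246,240).

```bash
cat > h.py <<'E'
import cv2,numpy as np
from scipy.spatial.transform import Rotation as R
from plant import *
def grab(n,f=None):
    s=get_state();c=dict(read_camera(n))
    if n=="wrist":
        T=np.eye(4);T[:3,:3]=R.from_quat(s["tcp_rot"]).as_matrix();T[:3,3]=s["eef_pos"]
        c["world_from_camera"]=T@c["mount"]
    if f: cv2.imwrite(f"pics/{f}.png",c["img"])
    return c
def ray(c,u,v,z):
    T=np.array(c["world_from_camera"]);d=T[:3,:3]@np.array([(u-c["cx"])/c["fx"],(v-c["cy"])/c["fy"],1])
    return T[:3,3]+d*(z-T[2,3])/d[2]
def blobs(c,lo,hi,amin=15):
    m=cv2.inRange(cv2.cvtColor(c["img"],cv2.COLOR_BGR2HSV),lo,hi)
    n,l,st,ce=cv2.connectedComponentsWithStats(m)
    return [(st[i].tolist(),ce[i]) for i in range(1,n) if st[i][4]>=amin],l
E
python3 - <<'E'
from h import *
for n in("scene","side"):
    c=np.load(f"{n}0.npz")
    for nm,lo,hi,z in(("red",(0,150,60),(6,255,255),.062),("blue",(105,150,60),(125,255,255),.062),("brass",(10,110,120),(28,255,255),.06)):
        for st,ce in blobs(c,lo,hi)[0]: print(n,nm,st,ce.round(1),ray(c,*ce,z).round(4))
E
```

```text
scene red [181, 25, 25, 28, 181] [193.4  34. ] [ 3.573  -2.9986  0.062 ]
scene red [203, 35, 7, 9, 20] [206.4  39.1] [ 3.0041 -2.6117  0.062 ]
scene red [181, 47, 8, 6, 19] [184.3  49.2] [ 2.5439 -1.8784  0.062 ]
scene red [193, 51, 8, 8, 22] [197.1  55.5] [ 2.1727 -1.6463  0.062 ]
scene red [138, 116, 24, 19, 270] [148.9 124.1] [ 1.0644 -0.3132  0.062 ]
scene red [326, 122, 6, 13, 43] [329.1 128.9] [ 0.5762 -0.5964  0.062 ]
scene red [257, 175, 21, 10, 126] [267.5 180.1] [ 0.497  -0.1729  0.062 ]
scene red [325, 213, 152, 159, 8103] [399.2 274.3] [ 0.1455 -0.0095  0.062 ]
scene red [120, 292, 23, 15, 190] [130.3 299. ] [0.4096 0.256  0.062 ]
scene blue [286, 166, 18, 6, 47] [294.5 168.8] [ 0.4853 -0.2631  0.062 ]
scene brass [80, 32, 23, 19, 286] [91.3 40.1] [ 3.9418 -1.9622  0.06  ]
scene brass [254, 97, 9, 16, 41] [260.2 102.7] [ 0.9588 -0.7602  0.06  ]
scene brass [244, 100, 14, 17, 177] [250.6 107.2] [ 0.9439 -0.6825  0.06  ]
scene brass [248, 169, 65, 41, 1290] [280.  191.6] [ 0.4438 -0.1434  0.06  ]
scene brass [168, 193, 18, 7, 85] [176.5 196.3] [ 0.5992 -0.001   0.06  ]
scen
[... 831 characters left out ...]
58. ] [0.5979 0.006  0.06  ]
side brass [174, 184, 15, 11, 109] [180.1 188.5] [ 0.3558 -0.0032  0.06  ]
side brass [188, 189, 21, 14, 176] [197.4 195.6] [ 0.3717 -0.0557  0.06  ]
side brass [259, 197, 35, 34, 81] [275.  213.8] [ 0.4636 -0.2225  0.06  ]
side brass [283, 197, 12, 10, 19] [288.5 201.2] [ 0.5184 -0.2015  0.06  ]
side brass [260, 205, 31, 44, 520] [274.8 226.3] [ 0.4348 -0.2579  0.06  ]
side brass [234, 216, 25, 48, 495] [245.6 240.4] [ 0.3609 -0.2599  0.06  ]
side brass [155, 227, 15, 10, 43] [162.2 231.8] [ 0.2451 -0.1338  0.06  ]
side brass [309, 226, 11, 21, 172] [314.8 236.9] [ 0.4743 -0.3339  0.06  ]
side brass [281, 270, 28, 29, 232] [294.4 290.5] [ 0.3451 -0.4234  0.06  ]
```

```bash
cat >> h.py <<'E'
def plan(p,jaw_yaw=None,show=True):
    "shift (12cm units, in present tool axes) to world TCP p, and turn about tool y to bring jaws (z axis) to yaw; tool y kept down"
    s=get_state();M=R.from_quat(s["tcp_rot"]).as_matrix()
    sh=M.T@(np.array(p)-s["eef_pos"])/.12
    out=dict(shift=sh.round(3).tolist(),mm=round(np.linalg.norm(sh)*120,1))
    y=np.array([0,0,-1.])
    a=np.arctan2(M[1,2],M[0,2]) if jaw_yaw is None else jaw_yaw
    z=np.array([np.cos(a),np.sin(a),0]);
    if z@M[:,2]<0:z=-z
    G=np.c_[np.cross(y,z),y,z]
    out["turn"]=(R.from_matrix(M.T@G).as_rotvec()/2/np.pi).round(4).tolist()
    print(out);return out
E
python3 - <<'E'
from h import *
s=get_state();M=R.from_quat(s["tcp_rot"]).as_matrix();print(M.round(3).tolist())
c=grab("wrist","w0");print(np.round(c["mount"],3).tolist(),c["fx"],c["cx"],c["cy"])
c=np.load("scene0.npz")
for u,v in((163,186),(118,230),(210,180)): print(ray(c,u,v,0).round(3))
plan([.485,-.268,.30],np.arctan2(-.17,.99))
E
```

```text
[[-0.929, -0.0, 0.37], [-0.37, 0.002, -0.929], [-0.0, -1.0, -0.002]]
[[-0.0, 0.962, 0.272, -0.069], [0.001, -0.272, 0.962, -0.129], [1.0, 0.0, -0.0, -0.0], [0.0, 0.0, 0.0, 1.0]] 302.55978744867696 259.40334042742063 192.48963393490078
[ 0.769 -0.106  0.   ]
[0.675 0.094 0.   ]
[ 0.7   -0.203  0.   ]
{'shift': [-2.929, -0.46, -2.052], 'mm': np.float64(432.6), 'turn': [0.0003, -0.1626, -0.0002]}
```

Emit:
send_rows(plan=[[[-0.3,-0.05,-0.21],[0,0,0]],[[-0.3,-0.05,-0.21],[0,0,0]],[[-0.3,-0.05,-0.21],[0,0,0]],[[-0.3,-0.05,-0.21],[0,0,0]],[[-0.3,-0.05,-0.21],[0,0,0]],[[-0.3,-0.05,-0.21],[0,0,0]],[[-0.3,-0.05,-0.21],[0,0,0]],[[-0.3,-0.05,-0.21],[0,0,0]],[[-0.3,-0.05,-0.21],[0,0,0]],[[-0.23,-0.01,-0.16],[0,0,0]],[[0,0,0],[0,-0.02,0]],[[0,0,0],[0,-0.02,0]]])

```text
time: 1.35
eef_pos: [0.4859, -0.2671, 0.3003]
tcp_rot: [-0.222, 0.672, -0.671, 0.222]
contact_force: [-1.1, -0.1, -0.9]
opening: 1.003
```

Emit:
send_rows(plan=[[[0,0,0],[0,-0.0205,0]],[[0,0,0],[0,-0.0205,0]],[[0,0,0],[0,-0.0205,0]],[[0,0,0],[0,-0.0205,0]],[[0,0,0],[0,-0.0205,0]],[[0,0,0],[0,-0.02,0]],[[0,0,0],[0,0,0]],[[0,0,0],[0,0,0]]])

```text
time: 2.15
eef_pos: [0.4852, -0.2685, 0.3003]
tcp_rot: [-0.455, 0.542, -0.541, 0.455]
contact_force: [-0.2, 0.6, 0.4]
opening: 1.004
```

```bash
python3 - <<'E'
from h import *
c=grab("wrist","w1")
for nm,lo,hi,z in(("red",(0,150,60),(6,255,255),.064),("blue",(105,150,60),(125,255,255),.064)):
    for st,ce in blobs(c,lo,hi,60)[0]: print(nm,st,ce.round(1),ray(c,*ce,z).round(4))
print(get_state()["eef_pos"],get_state()["qpos"])
plan([.485,-.268,.30],np.arctan2(-.17,.99))
E
```

```text
red [243, 67, 40, 43, 597] [261.9  91. ] [ 0.5026 -0.1832  0.064 ]
red [236, 300, 18, 29, 243] [244.7 313.6] [ 0.4278 -0.4738  0.064 ]
red [323, 332, 16, 14, 114] [330.5 337.9] [ 0.5429 -0.5361  0.064 ]
blue [247, 147, 37, 33, 318] [262.5 157.4] [ 0.4904 -0.2589  0.064 ]
blue [341, 311, 11, 29, 149] [345.6 325.6] [ 0.5664 -0.5186  0.064 ]
[ 0.4852559  -0.26846479  0.3003152 ] [-6.88294725e-01 -1.83216898e-02  1.81375907e+00  5.50260842e-06
  1.34657277e+00 -5.15094437e-01]
{'shift': [-0.003, 0.003, -0.003], 'mm': np.float64(0.6), 'turn': [0.0001, -0.0005, -0.0]}
```

View pics/w1.png

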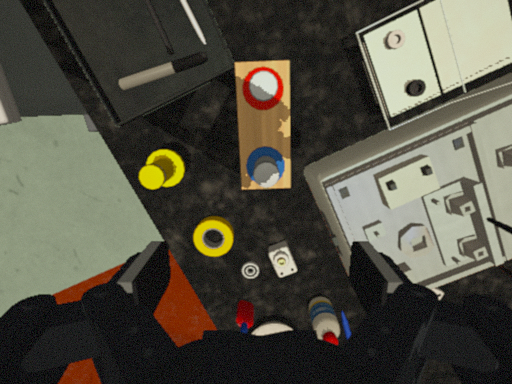

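Wrist view from above shows the blue collar at (265,167), red at (263,88), nothing else within reach of the fingers. Next I refine the blue position with ellipse fits.

```bash
cat >> h.py <<'E'
def ring(c,lo,hi,z,win,dark=0):
    "fit ellipse to hull of coloured ring inside window x,y,w,h; world point and width"
    m=cv2.inRange(cv2.cvtColor(c["img"],cv2.COLOR_BGR2HSV),lo,hi)
    k=np.zeros_like(m);x,y,w,h=win;k[y:y+h,x:x+w]=m[y:y+h,x:x+w]
    pts=cv2.convexHull(cv2.findNonZero(k))
    P=np.array([ray(c,*p[0],z)[:2] for p in pts],np.float32)
    (cx,cy),r=cv2.minEnclosingCircle(P*1000)
    A=np.c_[2*P,np.ones(len(P))];q=np.linalg.lstsq(A,(P**2).sum(1),rcond=None)[0]
    print(win,"encl",round(cx/1000,4),round(cy/1000,4),"r",round(r,1),"lsq",q[:2].round(4),"r",round(1000*np.sqrt(q[2]+q[0]**2+q[1]**2),1))
E
python3 - <<'E'
from h import *
c=grab("wrist")
ring(c,(0,120,40),(8,255,255),.064,(235,60,60,60))
ring(c,(100,100,30),(130,255,255),.064,(235,135,60,60))
p=cv2.imread("pics/w1.png")[50:200,215:315];cv2.imwrite("pics/w1c.png",cv2.resize(p,None,fx=4,fy=4))
E
```

```text
(235, 60, 60, 60) encl 0.5038 -0.1806 r 23.4 lsq [ 0.5038 -0.1806] r 23.1
(235, 135, 60, 60) encl 0.4914 -0.2693 r 23.1 lsq [ 0.4917 -0.2692] r 22.7
```

View pics/w1c.png

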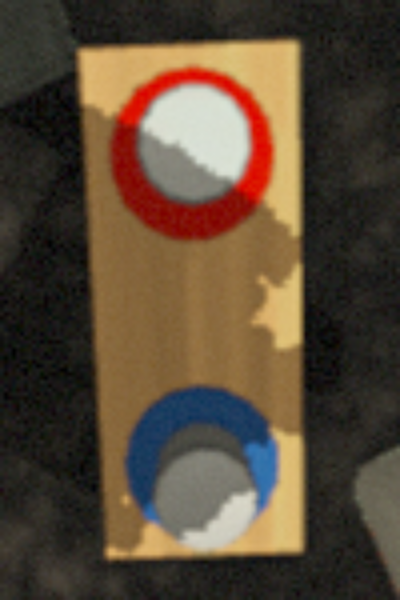

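```bash
python3 - <<'E'
from h import *
plan([.4915,-.2692,.086],-.139)
E
```

```text
{'shift': [-0.003, 1.786, 0.053], 'mm': np.float64(214.4), 'turn': [0.0, -0.0054, -0.0]}
```

Emit:
send_rows(plan=[[[0,0,0.053],[0,-0.0054,0]],[[0,0.35,0],[0,0,0]],[[0,0.35,0],[0,0,0]],[[0,0.3,0],[0,0,0]],[[0,0.3,0],[0,0,0]],[[0,0.25,0],[0,0,0]],[[0,0.15,0],[0,0,0]],[[0,0.086,0],[0,0,0]],[[0,0,0],[0,0,0]],[[0,0,0],[0,0,0]]])

```text
time: 3.25
eef_pos: [0.4924, -0.2701, 0.0871]
tcp_rot: [0.465, -0.532, 0.534, -0.465]
contact_force: [0.3, -1.0, 1.0]
opening: 1.0
```

```bash
python3 - <<'E'
from h import *
plan([.4915,-.2692,.086],-.139)
c=grab("side");w=grab("wrist");cv2.imwrite("pics/a1.png",np.hstack([c["img"][120:320,180:430],w["img"][100:300,130:380]]))
E
```

```text
{'shift': [-0.007, 0.009, -0.008], 'mm': np.float64(1.7), 'turn': [-0.0002, 0.0003, 0.0001]}
```

View pics/a1.png

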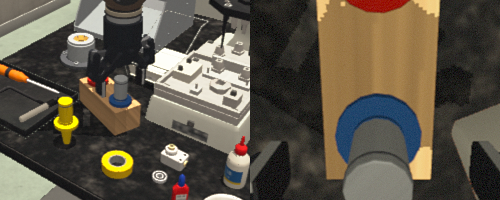

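The fingers straddle the blue grip cylinder with a clear gap on both sides (side crop: mandrel at (120,90)). Closing.

Emit:
send_rows(plan=[[[0,0,0],[0,0,0]],[[0,0,0],[0,0,0]],[[0,0,0],[0,0,0]],[[0,0,0],[0,0,0]],[[0,0,0],[0,0,0]],[[0,0,0],[0,0,0]],[[0,0,0],[0,0,0]],[[0,0,0],[0,0,0]]], gripper=1, grip_force=60)

```text
time: 4.15
eef_pos: [0.4919, -0.2698, 0.0866]
tcp_rot: [0.464, -0.533, 0.533, -0.465]
contact_force: [0.4, -0.1, 3.0]
opening: 0.316
```

Emit:
send_rows(plan=[[[0,-0.04,0],[0,0,0]],[[0,-0.1,0],[0,0,0]],[[0,-0.1,0],[0,0,0]],[[0,-0.15,0],[0,0,0]],[[0,-0.25,0],[0,0,0]],[[0,-0.3,0],[0,0,0]],[[0,-0.3,0],[0,0,0]],[[0,-0.3,0],[0,0,0]],[[0,0,0],[0,0,0]],[[0,0,0],[0,0,0]]])

```text
time: 5.15
eef_pos: [0.4918, -0.2698, 0.2726]
tcp_rot: [0.464, -0.532, 0.534, -0.465]
contact_force: [-0.0, 0.5, -1.8]
opening: 0.314
```

```bash
python3 - <<'E'
from h import *
c=grab("side");d=grab("scene");cv2.imwrite("pics/a2.png",np.hstack([c["img"][50:300,180:430],d["img"][60:310,130:380]]))
cv2.imwrite("pics/s2.png",d["img"]);cv2.imwrite("pics/sd2.png",c["img"])
for n,k in(("side",c),("scene",d)):
  for st,ce in blobs(k,(10,110,120),(28,255,255),30)[0]: print(n,st,ce.round(1),ray(k,*ce,.06).round(4))
E
```

```text
side [254, 155, 14, 6, 63] [260.6 157.8] [0.598 0.007 0.06 ]
side [174, 184, 15, 11, 105] [180.2 188.4] [ 0.3563 -0.0026  0.06  ]
side [188, 189, 21, 14, 173] [197.5 195.4] [ 0.3721 -0.0554  0.06  ]
side [259, 197, 62, 58, 1146] [295.8 223.2] [ 0.4756 -0.2756  0.06  ]
side [234, 216, 20, 30, 315] [245.  233.8] [ 0.3723 -0.2416  0.06  ]
side [234, 236, 25, 28, 169] [246.5 252.2] [ 0.341  -0.2908  0.06  ]
side [281, 270, 33, 29, 276] [296.8 289. ] [ 0.3507 -0.4232  0.06  ]
scene [80, 32, 24, 19, 289] [91.4 40.1] [ 3.9431 -1.9636  0.06  ]
scene [253, 97, 10, 17, 43] [260.  102.8] [ 0.9583 -0.7584  0.06  ]
scene [244, 100, 14, 17, 172] [250.5 107.1] [ 0.9451 -0.6832  0.06  ]
scene [249, 166, 63, 44, 1647] [281.7 188. ] [ 0.4509 -0.1602  0.06  ]
scene [168, 193, 18, 7, 86] [176.5 196.3] [ 0.5994 -0.0012  0.06  ]
scene [241, 237, 18, 18, 183] [251.2 244.8] [0.3656 0.0523 0.06  ]
scene [228, 252, 21, 24, 323] [238.1 263.5] [0.349  0.1054 0.06  ]
```

View pics/a2.png

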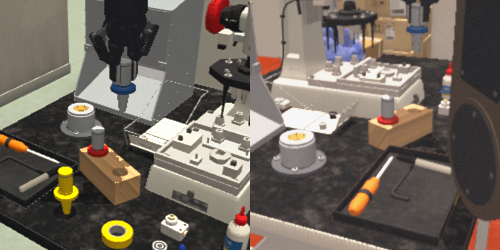

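Blue mandrel is lifted upright in the jaws (opening 0.315 ≈ 27 mm), and red is still in the stand. Next I move near the socket, turning the camera side away from the hood.

```bash
python3 - <<'E'
from h import *
plan([.58,-.08,.28],1.40)
E
```

```text
{'shift': [-1.662, -0.088, 0.521], 'mm': np.float64(209.3), 'turn': [0.0002, -0.2446, -0.0005]}
```

Emit:
send_rows(plan=[[[-0.2,-0.04,0.06],[0,0,0]],[[-0.28,-0.04,0.09],[0,0,0]],[[-0.28,0,0.09],[0,0,0]],[[-0.28,0,0.09],[0,0,0]],[[-0.28,0,0.09],[0,0,0]],[[-0.2,0,0.06],[0,0,0]],[[-0.14,0,0.04],[0,0,0]],[[0,0,0],[0,-0.0204,0]],[[0,0,0],[0,-0.0204,0]],[[0,0,0],[0,-0.0204,0]],[[0,0,0],[0,-0.0204,0]],[[0,0,0],[0,-0.0204,0]]])

```text
time: 6.45
eef_pos: [0.5796, -0.0804, 0.2777]
tcp_rot: [0.61, -0.36, 0.356, -0.609]
contact_force: [-1.1, -1.0, -1.9]
opening: 0.311
```

Emit:
send_rows(plan=[[[0,0,0],[0,-0.0204,0]],[[0,0,0],[0,-0.0204,0]],[[0,0,0],[0,-0.0204,0]],[[0,0,0],[0,-0.0204,0]],[[0,0,0],[0,-0.0204,0]],[[0,0,0],[0,-0.0204,0]],[[0,0,0],[0,-0.0204,0]],[[0,0,0],[0,0,0]],[[0,0,0],[0,0,0]]])

```text
time: 7.35
eef_pos: [0.58, -0.0806, 0.2787]
tcp_rot: [-0.704, 0.062, -0.06, 0.705]
contact_force: [0.3, 0.3, -0.8]
opening: 0.314
```

```bash
python3 - <<'E'
from h import *
plan([.58,-.08,.28],1.40)
c=grab("wrist","w3")
for st,ce in blobs(c,(8,90,100),(30,255,255),40)[0]: print(st,ce.round(1),ray(c,*ce,.06).round(4))
E
```

```text
{'shift': [-0.001, -0.011, 0.005], 'mm': np.float64(1.4), 'turn': [-0.0001, -0.0003, -0.0005]}
[37, 0, 55, 22, 918] [64.8  9. ] [ 0.3822 -0.2474  0.06  ]
[285, 0, 47, 20, 559] [303.7   7.2] [ 0.4223 -0.0067  0.06  ]
[0, 31, 26, 51, 965] [11.5 58. ] [ 0.4167 -0.3189  0.06  ]
[48, 88, 150, 63, 6181] [115.6 118.6] [ 0.4959 -0.2287  0.06  ]
[317, 154, 33, 33, 775] [333.  169.9] [0.5959 0.0047 0.06  ]
```

View pics/w3.png

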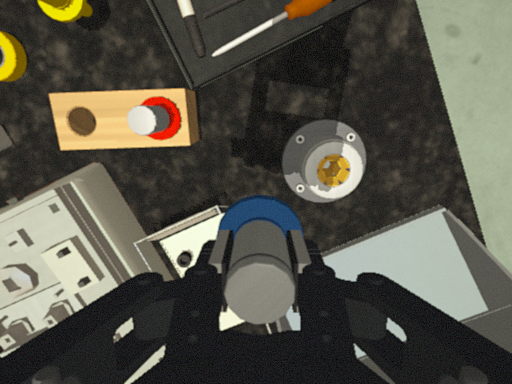

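Socket brass ring is at (333,170) with a clear space round it; the hood is at lower right (x beyond about 0.7), and the mandrel hangs straight in the jaws.

```bash
python3 - <<'E'
from h import *
c=grab("wrist")
for z in(.06,.064): ring(c,(8,60,60),(30,255,255),z,(310,145,46,50))
# barrel rim: bright grey disc around brass
g=cv2.GaussianBlur(cv2.cvtColor(c["img"],cv2.COLOR_BGR2GRAY),(3,3),0)
C=cv2.HoughCircles(g[110:215,270:380],cv2.HOUGH_GRADIENT,1.5,5,param1=80,param2=15,minRadius=24,maxRadius=36)
if C is not None:
    for u,v,r in C[0][:4]: p=ray(c,u+270,v+110,.064);print(u+270,v+110,r,p.round(4),"R mm",r*(c["world_from_camera"][2,3]-.064)/c["fx"]*1000)
cv2.imwrite("pics/w3c.png",cv2.resize(c["img"][115:215,270:380],None,fx=5,fy=5))
ring(c,(100,100,30),(130,255,255),.256,(210,180,100,60))
E
```

```text
(310, 145, 46, 50) encl 0.5959 0.0047 r 19.6 lsq [0.5959 0.0046] r 19.4
(310, 145, 46, 50) encl 0.595 0.0039 r 19.4 lsq [0.5949 0.0038] r 19.1
332.25 169.25 28.5 [0.5944 0.0031 0.064 ] R mm 32.477496408028586
318.75 157.25 35.1 [ 0.5778 -0.0106  0.064 ] R mm 39.998599100529006
330.75 157.25 35.1 [0.5801 0.0029 0.064 ] R mm 39.998599100529006
318.75 166.25 35.1 [ 0.5882 -0.0119  0.064 ] R mm 39.998599100529006
(210, 180, 100, 60) encl 0.5756 -0.0786 r 22.9 lsq [ 0.5754 -0.079 ] r 21.0
```

View pics/w3c.png

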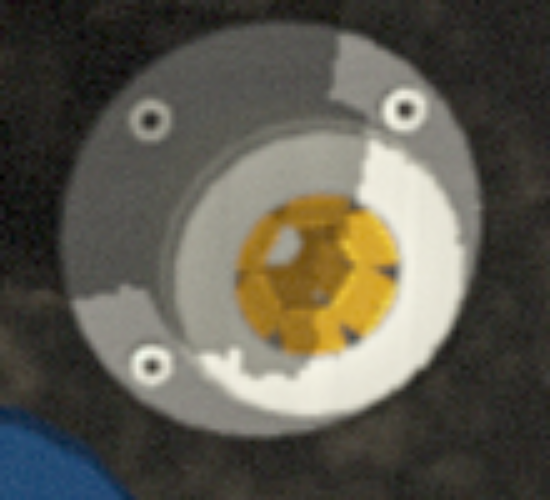

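```bash
python3 - <<'E'
from h import *
plan([.596,.004,.115],1.40)
E
```

```text
{'shift': [0.011, 1.372, 0.718], 'mm': np.float64(185.8), 'turn': [-0.0, -0.0001, -0.0003]}
```

Emit:
send_rows(plan=[[[0,0,0.2],[0,0,0]],[[0,0,0.25],[0,0,0]],[[0.011,0,0.2],[0,0,0]],[[0,0,0.068],[0,0,0]],[[0,0.25,0],[0,0,0]],[[0,0.3,0],[0,0,0]],[[0,0.3,0],[0,0,0]],[[0,0.2,0],[0,0,0]],[[0,0,0],[0,0,0]],[[0,0,0],[0,0,0]]])

```text
time: 8.45
eef_pos: [0.5966, 0.0034, 0.1548]
tcp_rot: [0.705, -0.06, 0.06, -0.704]
contact_force: [0.6, 0.6, -0.9]
opening: 0.312
```

```bash
python3 - <<'E'
from h import *
plan([.596,.004,.115],1.40)
c=grab("side");d=grab("scene")
cv2.imwrite("pics/a4.png",np.hstack([cv2.resize(k,(400,400)) for k in(c["img"][90:190,210:310],d["img"][130:230,130:230])]))
# tip axis vs socket axis, in pixels: project predicted points
for k in(c,d):
    W=np.linalg.inv(k["world_from_camera"]);e=get_state()["eef_pos"]
    for p in([.595,.004,.064],e+[0,0,-.0756]):
        q=W[:3,:3]@p+W[:3,3];print((k["fx"]*q[0]/q[2]+k["cx"]).round(1),(k["fy"]*q[1]/q[2]+k["cy"]).round(1))
E
```

```text
{'shift': [-0.006, 0.332, 0.004], 'mm': np.float64(39.9), 'turn': [0.0, 0.0001, -0.0]}
260.3 157.2
261.3 150.9
175.9 196.0
174.3 187.6
```

View pics/a4.png

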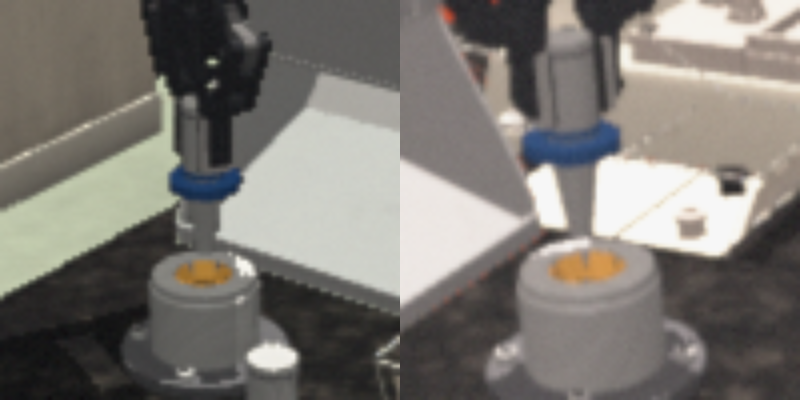

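Both crops show the tip centred over the brass mouth (side: tip (203,245), mouth (204,270); scene: tip (583,235), mouth (588,266)). Lowering slowly while watching the force.

Emit:
send_rows(plan=[[[0,0.08,0],[0,0,0]],[[0,0.08,0],[0,0,0]],[[0,0.08,0],[0,0,0]],[[0,0.06,0],[0,0,0]],[[0,0,0],[0,0,0]],[[0,0,0],[0,0,0]]])

```text
time: 9.15
eef_pos: [0.5963, 0.0039, 0.1182]
tcp_rot: [-0.705, 0.06, -0.06, 0.705]
contact_force: [0.0, 0.5, -1.9]
opening: 0.309
```

Emit:
send_rows(plan=[[[0,0.03,0],[0,0,0]],[[0,0,0],[0,0,0]],[[0,0,0],[0,0,0]]])

```text
time: 9.45
eef_pos: [0.5965, 0.0039, 0.1151]
tcp_rot: [0.705, -0.06, 0.06, -0.705]
contact_force: [-0.3, -0.6, -2.4]
opening: 0.317
```

Emit:
send_rows(plan=[[[0,0.02,0],[0,0,0]],[[0,0,0],[0,0,0]],[[0,0,0],[0,0,0]]])

```text
time: 9.75
eef_pos: [0.5964, 0.0038, 0.1125]
tcp_rot: [0.705, -0.06, 0.06, -0.705]
contact_force: [-0.5, -0.9, -1.3]
opening: 0.313
```

Emit:
send_rows(plan=[[[0,0.02,0],[0,0,0]],[[0,0,0],[0,0,0]],[[0,0,0],[0,0,0]]])

```text
time: 10.05
eef_pos: [0.5963, 0.0038, 0.11]
tcp_rot: [0.705, -0.06, 0.06, -0.704]
contact_force: [-1.7, -0.6, -0.9]
opening: 0.315
```

Emit:
send_rows(plan=[[[0,0.02,0],[0,0,0]],[[0,0,0],[0,0,0]],[[0,0,0],[0,0,0]]])

```text
time: 10.35
eef_pos: [0.5963, 0.0038, 0.1076]
tcp_rot: [0.705, -0.06, 0.06, -0.704]
contact_force: [-1.9, -2.5, 0.2]
opening: 0.312
```

Emit:
send_rows(plan=[[[0,0,0],[0,0,0]],[[0,0,0],[0,0,0]],[[0,0,0],[0,0,0]],[[0,0,0],[0,0,0]],[[0,0,0],[0,0,0]],[[0,0,0],[0,0,0]],[[0,0,0],[0,0,0]],[[0,0,0],[0,0,0]],[[0,0,0],[0,0,0]],[[0,0,0],[0,0,0]]], gripper=0)

```text
time: 11.35
eef_pos: [0.5965, 0.0039, 0.1078]
tcp_rot: [0.705, -0.06, 0.06, -0.705]
contact_force: [0.1, -0.8, 0.5]
opening: 0.999
```

Emit:
send_rows(plan=[[[0,-0.1,0],[0,0,0]],[[0,-0.2,0],[0,0,0]],[[0,-0.3,0],[0,0,0]],[[0,-0.3,0],[0,0,0]],[[0,0,0],[0,0,0]],[[0,0,0],[0,0,0]]])

```text
time: 11.95
eef_pos: [0.5973, 0.0038, 0.218]
tcp_rot: [0.705, -0.059, 0.061, -0.704]
contact_force: [-0.7, 0.0, -1.0]
opening: 0.999
```

```bash
python3 - <<'E'
from h import *
c=grab("side");d=grab("scene");w=grab("wrist")
cv2.imwrite("pics/a5.png",np.hstack([cv2.resize(k,(260,260)) for k in(c["img"][110:175,230:295],d["img"][150:230,138:218],w["img"][130:390,130:390])]))
ring(w,(100,100,30),(130,255,255),.082,(190,100,150,160))
print(get_state()["eef_pos"],get_state()["opening"])
for k in(c,d):
  for st,ce in blobs(k,(100,100,30),(130,255,255),20)[0]: print(st,ce.round(1),ray(k,*ce,.078).round(4))
E
```

```text
(190, 100, 150, 160) encl 0.5712 0.0286 r 56.8 lsq [0.5745 0.0297] r 48.0
[0.59551213 0.00403425 0.21417048] 0.9979626284912427
[500, 141, 12, 28, 156] [506.1 152.2] [ 1.0821 -0.3841  0.078 ]
[252, 149, 18, 9, 107] [260.4 153.6] [ 0.5907 -0.0023  0.078 ]
[490, 154, 6, 11, 27] [492.6 159. ] [ 1.0199 -0.3836  0.078 ]
[476, 163, 36, 66, 1166] [496.9 199.5] [ 0.8493 -0.4898  0.078 ]
[405, 285, 17, 18, 155] [413.  295.2] [ 0.4743 -0.5607  0.078 ]
[358, 294, 7, 12, 68] [361.3 299.5] [ 0.4023 -0.5175  0.078 ]
[432, 295, 80, 45, 482] [469.8 316.1] [ 0.5044 -0.6401  0.078 ]
[94, 0, 23, 54, 294] [105.5  28.2] [ 5.1533 -2.9555  0.078 ]
[233, 104, 8, 14, 53] [237.3 109.6] [ 0.9136 -0.5707  0.078 ]
[164, 186, 23, 10, 148] [175.5 191. ] [0.5896 0.0084 0.078 ]
```

View pics/a5.png

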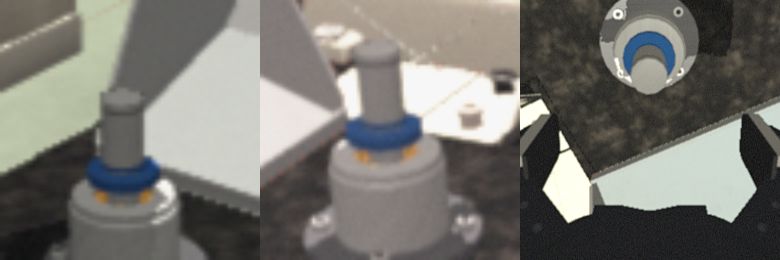

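The blue mandrel stands upright and proud in the socket, collar about 10 mm above the rim in both crops, and the fingers are clear. Shutting them and coming down on its top.

```bash
python3 - <<'E'
from h import *
plan([.595,.004,.155],1.40)
E
```

```text
{'shift': [-0.003, 0.493, -0.001], 'mm': np.float64(59.2), 'turn': [0.0, 0.0002, -0.0005]}
```

Emit:
send_rows(plan=[[[0,0,0],[0,0,0]],[[0,0,0],[0,0,0]],[[0,0,0],[0,0,0]],[[0,0,0],[0,0,0]],[[0,0,0],[0,0,0]],[[0,0,0],[0,0,0]],[[0,0,0],[0,0,0]],[[0,0,0],[0,0,0]],[[0,0,0],[0,0,0]],[[0,0,0],[0,0,0]]], gripper=1)

```text
time: 13.1
eef_pos: [0.5965, 0.0039, 0.2158]
tcp_rot: [-0.705, 0.06, -0.06, 0.705]
contact_force: [-0.3, -0.7, 0.1]
opening: -0.003
```

Emit:
send_rows(plan=[[[0,0.15,0],[0,0,0]],[[0,0.2,0],[0,0,0]],[[0,0.1,0],[0,0,0]],[[0,0.04,0],[0,0,0]],[[0,0,0],[0,0,0]],[[0,0,0],[0,0,0]]])

```text
time: 13.7
eef_pos: [0.5971, 0.0038, 0.158]
tcp_rot: [0.705, -0.059, 0.061, -0.705]
contact_force: [0.1, 0.5, 1.1]
opening: -0.001
```

Emit:
send_rows(plan=[[[0,0.03,0],[0,0,0]],[[0,0.03,0],[0,0,0]],[[0,0.02,0],[0,0,0]],[[0,0,0],[0,0,0]],[[0,0,0],[0,0,0]]])

```text
time: 14.2
eef_pos: [0.5964, 0.0039, 0.1473]
tcp_rot: [-0.705, 0.06, -0.06, 0.705]
contact_force: [0.1, -0.6, -0.2]
opening: 0.001
```

Emit:
send_rows(plan=[[[0,0.02,0],[0,0,0]],[[0,0.02,0],[0,0,0]],[[0,0,0],[0,0,0]],[[0,0,0],[0,0,0]]])

```text
time: 14.6
eef_pos: [0.597, 0.0038, 0.1433]
tcp_rot: [0.705, -0.059, 0.06, -0.705]
contact_force: [0.3, 1.0, 3.4]
opening: -0.004
```

Emit:
send_rows(plan=[[[0,0.02,0],[0,0,0]],[[0,0,0],[0,0,0]],[[0,0,0],[0,0,0]]])

```text
time: 14.9
eef_pos: [0.5972, 0.0038, 0.1414]
tcp_rot: [0.705, -0.059, 0.061, -0.705]
contact_force: [-1.0, -0.4, 5.0]
opening: -0.0
```

Emit:
send_rows(plan=[[[0,0.02,0],[0,0,0]],[[0,0,0],[0,0,0]],[[0,0,0],[0,0,0]]])

```text
time: 15.2
eef_pos: [0.5976, 0.0037, 0.1399]
tcp_rot: [0.705, -0.059, 0.061, -0.704]
contact_force: [-1.0, 0.4, 8.6]
opening: -0.001
```

Emit:
send_rows(plan=[[[0,0.02,0],[0,0,0]],[[0,0,0],[0,0,0]],[[0,0,0],[0,0,0]]])

```text
time: 15.5
eef_pos: [0.5981, 0.0037, 0.1384]
tcp_rot: [0.705, -0.058, 0.061, -0.704]
contact_force: [-1.3, 0.4, 10.1]
opening: 0.004
```

Emit:
send_rows(plan=[[[0,0.02,0],[0,0,0]],[[0,0,0],[0,0,0]],[[0,0,0],[0,0,0]]])

```text
time: 15.8
eef_pos: [0.5985, 0.0036, 0.1369]
tcp_rot: [0.705, -0.058, 0.062, -0.704]
contact_force: [-1.9, 1.0, 13.4]
opening: 0.004
```

Emit:
send_rows(plan=[[[0,0.02,0],[0,0,0]],[[0,0,0],[0,0,0]],[[0,0,0],[0,0,0]]])

```text
time: 16.1
eef_pos: [0.5989, 0.0036, 0.136]
tcp_rot: [0.705, -0.058, 0.062, -0.704]
contact_force: [-4.0, -0.2, 17.9]
opening: -0.001
```

Emit:
send_rows(plan=[[[0,0.02,0],[0,0,0]],[[0,0,0],[0,0,0]],[[0,0,0],[0,0,0]]])

```text
time: 16.4
eef_pos: [0.5992, 0.0036, 0.1359]
tcp_rot: [0.705, -0.058, 0.062, -0.704]
contact_force: [-8.2, 0.4, 26.9]
opening: -0.003
```

Emit:
send_rows(plan=[[[0,0.02,0],[0,0,0]],[[0,0,0],[0,0,0]],[[0,0,0],[0,0,0]]])

```text
time: 16.7
eef_pos: [0.5994, 0.0036, 0.1358]
tcp_rot: [0.705, -0.058, 0.062, -0.704]
contact_force: [-12.4, 1.4, 36.5]
opening: 0.003
```

Hard stop at TCP 0.1358, against 0.136 expected for home, with the force rising sharply. Backing off and checking.

Emit:
send_rows(plan=[[[0,-0.1,0],[0,0,0]],[[0,-0.2,0],[0,0,0]],[[0,-0.3,0],[0,0,0]],[[0,-0.3,0],[0,0,0]],[[0,0,0],[0,0,0]],[[0,0,0],[0,0,0]]])

```text
time: 17.3
eef_pos: [0.5966, 0.0039, 0.2341]
tcp_rot: [0.705, -0.06, 0.06, -0.705]
contact_force: [-0.1, -0.5, -0.6]
opening: 0.002
```

```bash
python3 - <<'E'
from h import *
c=grab("side");d=grab("scene");w=grab("wrist")
cv2.imwrite("pics/a6.png",np.hstack([cv2.resize(k,(260,260)) for k in(c["img"][110:175,230:295],d["img"][150:230,138:218],w["img"][0:260,130:390])]))
for n,k in(("side",c),("scene",d)):
  for nm,lo,hi,z in(("blue",(100,100,30),(130,255,255),.068),("red",(0,150,60),(6,255,255),.062)):
   for st,ce in blobs(k,lo,hi,20)[0]:
    p=ray(k,*ce,z)
    if .45<p[0]<.65 and -.25<p[1]<.05: print(n,nm,st,ce.round(1),p.round(4))
print(get_state()["contact_force"],get_state()["eef_pos"])
E
```

```text
side blue [252, 152, 18, 10, 106] [260.5 157.1] [ 0.591  -0.0023  0.068 ]
side red [268, 194, 20, 13, 159] [277.5 201. ] [ 0.4977 -0.1884  0.062 ]
scene blue [165, 190, 23, 11, 151] [175.7 195.2] [0.5914 0.0074 0.068 ]
scene red [257, 175, 21, 10, 119] [267.5 180. ] [ 0.4973 -0.1733  0.062 ]
[-0.1307927  -0.0009073  -0.20676638] [0.59525215 0.00406518 0.23120457]
```

View pics/a6.png

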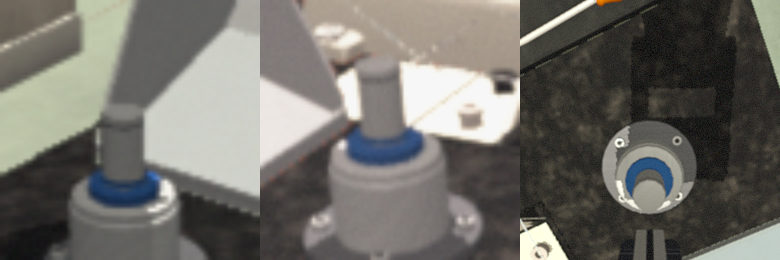

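The collar sits flush on the rim with no brass visible, the mandrel is upright, red has not moved, and the robot is clear.

```bash
python3 -c "from plant import *;print(sign_off())"
```

```text
the job is handed in; nothing more can be done
None
```

I took the blue mandrel out of the stand, set it in the socket and let go. It stood upright with its collar about 10 mm above the rim. I then pressed it down with the shut fingers and handed the job in at about 17.5 s; `sign_off()` gave no verdict.

- **Driven home:** the push hit a hard stop at TCP z 0.1358, where 0.136 was expected for home, with the force rising to 36.5 N vertically. In both fixed cameras the collar lies flush on the rim with no brass showing.
- **Position:** the mandrel looks upright and centred. The collar sightings (x 0.591, y -0.002 and +0.007) fit the socket at (0.595, 0.004), allowing for each camera seeing only the near side.
- **Red mandrel:** it is still in the stand, and its collar is at the same pixels as at the start to within 0.1 px.
- **Robot:** it ended about 10 cm above the mandrel, touching nothing, with about 0.2 N read at the wrist.

The only disagreement was the collar's position in the hand: a partly hidden view put it about 2 to 4 mm off the TCP, but the tip still looked centred over the mouth in both fixed cameras. After release, the wrist-camera ring fit failed because it picked up other coloured areas, so I ignored it. No final check failed.

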